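# Switch off the print bed and scrape it clean

## Robot

A 6-joint arm with a two-finger parallel gripper is mounted at the origin on the work surface. World frame = base frame: x ahead of the robot, y to its left, z up, the work surface at z = 0. Lengths are in m, angles in rad, forces in N, time in s.
With the tool pointing down it reaches from about 0.25 to 0.775 m from the base axis. Payload 4 kg.
Tool frame: the origin (TCP) lies at the very end of the fingers, on their centre line; the grasp point (between the pads) lies 19 mm behind it; z points along the fingers, y is the direction in which the jaws open and shut (so a half turn about z gives the same grasp; the last joint's range is limited). The gripper opens to 94 mm and grips with 3 to 60 N. Pads are 16 mm wide; open, the fingers measure 119 mm over their backs; the gripper's body (75 mm by 177 mm) begins 78 mm behind the grasp point.
Start: joints at [1.212, 0.087, 1.371, -0, 1.684, -0.103], TCP at [0.139, 0.532, 0.206] pointing down, gripper open.
Joint ranges: [-3.1, 3.1], [-0.76, 2.03], [0.27, 2.55], [-1.08, 4.22], [0.17, 2.65], [-2.57, 2.57]. Speed limits (rad/s): [2.79, 2.79, 3.14, 3.14, 3.14, 3.14].

## Interface

Orientations are given as [roll, pitch, yaw] about the fixed x, y, z axes, in that order (R = Rz(yaw) Ry(pitch) Rx(roll)).
In Python, from bench import robot, cams, models gives the robot as it stands.
- The arm moves only by the tool step_arm, never from a script. Its argument "series" is a list of rows, each a list of 5 numbers: the gripper command: -1 is shut, 1 is fully open, values between are in proportion, then the shift along the tool's x, y, z in mm, then the turn about the tool's z in degrees. A call has 1 to 20 rows; each row is the pose to reach, as a shift and turn from the pose commanded when the call began, along the tool's axes at that moment; what a row does not reach only later rows make up. A row lasts 1/8 s, in which the tool goes at most 62.5 mm and 10.7 degrees, less where a joint would pass 70% of its speed; a pose out of reach is approached as far as the arm can. A call with a gripper value outside its range is refused whole. The fingers move at their own pace and stop on an object; the grip force is fixed at half the most. Time passes only in rows, so rows that repeat a pose let the fingers close. It gives the time, the measured TCP pose, the force and the opening at its end, in the units of the state.
- robot.get_obs(): the state, without advancing time (a new reading comes with each control period).
- cams.snapshot(name): name is "side" or "top" or "wrist"; returns a dict with "pixels" (400x640x3 uint8, red, green, blue), "fov_y" (degrees; the focal length in pixels is half the picture's height over the tangent of half this angle, whatever the lens; pixels are square), "cx", "cy" (the principal point, pixels), "R" (3x3) and "t" (3): a world point X has camera coordinates R X + t. Camera axes: x right, y down, z forward; pixel columns grow to the right and rows downward; lengths in m; the calibration is good to about 2 mm. A picture is of the moment at which its call begins. There is no depth.
- robot.close_job(): hands the job in, once; it reports no verdict.
Trained networks look in a picture, given as the dict that the camera call returned (one of the last four; its "shot" number tells which), for a name from the list of things; names that differ only in an ending like _2 or _b are one class to them, and where a whole thing is asked for, a point or a joint stands for the part that bears it (a point fixed in the world has none). Each returns a list of dicts, best first, with "p" (0 to 1); they miss things now and then, are a little off and sometimes report something else, mostly with a low value. They report only what shows in the picture. A call takes as long as a camera call.
- models.find_in(picture, label): "position" ([x, y, z] in m, in world coordinates, good to about 4 mm: the middle of the surface that is visible of it).
- models.pinpoint(picture, label): "position" ([x, y, z] in m, in world coordinates, good to about 4 mm: a listed point, or the origin of a listed thing).
The state is a dict: "time": time; "joint_positions": joint angles; "qvel": joint speeds; "joint_torque": joint torques, N m; "tool_pos": TCP position; "ee_rot": TCP orientation; "wrist_force": force on the tool from outside, world axes, zero at the start; "wrist_torque": the same for the moment, N m; "width": finger opening in m.
Only numpy, scipy, OpenCV 4.12 (cv2) and the standard library are available. Lean on these libraries where they do the work, as an engineer would, in place of code of your own. Each camera call takes 0.05 s, during which the arm holds its last target. There are 200 camera calls.

## Task

First switch off the print bed's three heater toggles. Then, with the scraper block, sweep the loose offcuts along the plate into its catch tray, setting the block down at the closed end and keeping its sole pressed on the plate, firmly but never hard (aim for about 10 newtons, never 30), all the way to the open edge; the plate is out of level, so feel for it, and do not touch the offcuts with the gripper. Stand the scraper back upright on its mat, let go, and leave everything else on the bench where it is.

Things in the scene. Friction and masses are not known exactly. Their poses are not given: they have to be found in the camera images.
- bed: Print bed: aluminium frame with a dark steel print plate and, beyond the plate's +y edge, a grey catch tray. Origin on the bench under the plate's centre; y runs along the stroke, from the closed end to the tray, x across. The plate's face is 200 mm (x) by 240 mm (y). Lips 8 mm high, 6 mm thick, line its long sides and its closed end (y = -120 mm); the end at y = +120 mm is open.
- bed_nominal (a point): Nominal centre of the plate's face, 75 mm above the bench, fixed to the frame. The plate floats on springs: it gives straight down from 3 to 4 N on, then 1 mm per 4 N, 12 mm at most. It is not levelled: it slopes along y by up to 0.065 rad, either end high, about the x axis through this point. The slope is not measured and stays: a blade moved at constant height digs in or loses touch.
- bed_tray (a point): Centre of the catch tray's floor (bed y = 185 mm, 6 mm above the bench). Tray 250 mm (x) by 130 mm (y) outside, bed y = 120 to 250 mm, open on top, walls 5 mm thick, their tops 45 mm above the bench.
- scraper: Scraper block, white plastic with a flat steel sole. Origin at the centre of the sole, z up. Sole 160 mm (x, the scraping width) by 32 mm; block 160 x 36 mm up to 22 mm height; on it an upright grip rib 90 mm long (x), 22 mm thick (y), from 22 to 76 mm height. About 250 g. Stands upright on its mat at the start.
- mat: The scraper's black rubber mat, fixed, 210 mm (x) by 100 mm (y) by 4 mm thick. Origin at the centre of its underside.
- bank: Black switch box of the bed's heater zones, fixed, 190 mm (x) by 60 mm (y) by 35 mm high, origin at the centre of its underside. Three steel bat toggles in a row along its x axis, at x = -52, 0, +52 mm, pivot about y at its top face. Bat 12 mm thick, round-ended, its end 51 mm from the pivot. On = leaning to -x, off = leaning to +x. Takes about 1.5 N; stays where it is left.
- bank_mid (a point): Centre of the bank's top face, 35 mm above the bench: pivot of the middle toggle. Heights of a bat's top above the bench: 80 mm fully on (0.5 rad towards -x), 86 mm upright, 69 mm fully off (0.9 rad towards +x). So a finger whose tip is kept at about 74 mm and dragged to +x turns each bat over and passes above it.
- toggle0 (a joint): Angle of toggle 0 (at bank x = -52 mm), rad: 0 fully on (leaning to -x), 0.5 upright, 1.4 fully off (leaning to +x). It counts as off above 0.95.
- toggle1 (a joint): Angle of toggle 1 (at bank x = 0 mm), rad: 0 fully on (leaning to -x), 0.5 upright, 1.4 fully off (leaning to +x). It counts as off above 0.95.
- toggle2 (a joint): Angle of toggle 2 (at bank x = 52 mm), rad: 0 fully on (leaning to -x), 0.5 upright, 1.4 fully off (leaning to +x). It counts as off above 0.95.
- chip0: Loose green plastic print offcut, straight strip 64 x 20 mm (long side along its x), 8 mm thick, 20 g, lying on the plate. Origin at the centre of its underside.
- chip1: Loose green plastic print offcut, round disc 60 mm across, 8 mm thick, 20 g, lying on the plate. Origin at the centre of its underside.
- chip2: Loose green plastic print offcut, rectangle 50 x 38 mm (long side along its x), 8 mm thick, 20 g, lying on the plate. Origin at the centre of its underside.
- chip3: Loose green plastic print offcut, L-shaped piece, overall 50 x 40 mm, 8 mm thick, 20 g, lying on the plate. Origin at the centre of its underside.
- holder_a: Bystander: green printed tube holder with a black-capped white tube, 126 mm tall, foot 100 mm across. Origin at the centre of its underside.
- holder_b: Bystander: blue printed tube holder with a black-capped white tube, 126 mm tall, foot 100 mm across. Origin at the centre of its underside.
- flask: Bystander: glass bottle with green cap, 84 mm across, 150 mm tall. Origin at the centre of its underside.
- pot: Bystander: white jar with black lid, 60 mm across, 70 mm tall. Origin at the centre of its underside.
- driver: Bystander: screwdriver lying on the bench.
- beaker: Bystander: clear beaker, 70 mm across, 90 mm tall. Origin at the centre of its underside.
- roll: Bystander: flat blue roll, 90 mm across, 22 mm high. Origin at the centre of its underside.

How it is judged:
By the outcome, as a careful person would: the job done as asked, in the order asked, and still so for the second after the job is handed in, with the robot touching nothing.
It also fails if it takes over 72 s, if anything falls off the work surface, if the arm or the gripper's body presses on something with over 40 N, if the wrist force passes 120 N, or if a joint passes its speed limit or range.

## Working session

There is one attempt and no reset: what is moved stays moved. The work goes in short steps, Python scripts to look and compute and a tool call to move; the robot and the scene stay as the last step left them, time stands still between calls to the robot, and variables do not carry over. Pictures are saved under pics/ and viewed, about 8 in all and at most 12, crops included, and the job is handed in when it is done.

Besides the shell and the picture viewer there is one more tool, called after "Emit:" by a JSON object that holds its "op" and its "data". step_arm: Moves the arm, as the interface text tells. Its arguments: {"type":"object","properties":{"series":{"type":"array","items":{"type":"array","items":{"type":"number"}}}},"required":["series"]}

```bash
ls; mkdir -p pics; python3 - <<'E'
from bench import robot,cams,models
import cv2,numpy as np
o=robot.get_obs(); print({k:np.round(v,3).tolist() for k,v in o.items()})
for n in ["top","side"]:
    s=cams.snapshot(n); cv2.imwrite(f"pics/{n}0.png",s["pixels"][...,::-1])
    print(n,s["fov_y"],np.round(s["R"],3).tolist(),np.round(s["t"],3).tolist())
    for l in ["bed","bed_nominal","bed_tray","scraper","mat","bank","bank_mid","chip0","chip1","chip2","chip3","holder_a","flask","pot","driver","beaker","roll"]:
        print(l,[(np.round(d["position"],3).tolist(),round(d["p"],2)) for d in models.pinpoint(s,l)[:2]])
E
```

```text
pics
{'time': 0.0, 'joint_positions': [1.212, 0.088, 1.372, 0.0, 1.684, -0.103], 'qvel': [-0.0, -0.001, 0.0, -0.002, 0.001, -0.0], 'joint_torque': [-0.001, -34.017, -30.243, 0.072, 0.033, -0.0], 'tool_pos': [0.139, 0.532, 0.204], 'ee_rot': [-3.139, -0.0, 2.886], 'wrist_force': [-0.355, -0.73, 0.563], 'wrist_torque': [0.014, 0.008, 0.026], 'width': 0.094}
top 50.68770955492139 [[0.002, -1.0, 0.019], [-0.983, -0.005, -0.185], [0.185, -0.019, -0.983]] [-0.006, 0.574, 1.143]
bed [([0.504, -0.019, -0.001], 0.71)]
bed_nominal [([0.505, -0.017, 0.079], 0.91), ([0.508, 0.168, 0.006], 0.62)]
bed_tray [([0.506, 0.171, 0.008], 0.78)]
scraper [([0.492, -0.304, 0.002], 0.56)]
mat [([0.499, -0.3, -0.0], 0.86), ([0.659, 0.385, -0.0], 0.62)]
bank [([0.513, 0.37, 0.003], 0.73)]
bank_mid [([0.504, 0.361, 0.035], 0.73), ([0.513, 0.371, 0.001], 0.59)]
chip0 [([0.542, -0.033, 0.077], 0.87), ([0.454, -0.042, 0.079], 0.63)]
chip1 [([0.542, -0.033, 0.077], 0.87), ([0.454, -0.042, 0.079], 0.63)]
chip2 [([0.542, -0.033, 0.077], 0.87), ([0.454, -0.042, 0.079], 0.63)]
chip3 [([0.542, -0.033, 0.077], 0.87), ([0.
[... 618 characters left out ...]
 0.95)]
scraper [([0.49, -0.301, 0.004], 0.84)]
mat [([0.496, -0.299, -0.002], 0.85)]
bank [([0.51, 0.369, 0.002], 0.74)]
bank_mid [([0.513, 0.366, 0.038], 0.95), ([0.504, 0.164, 0.004], 0.61)]
chip0 [([0.542, 0.04, 0.074], 0.71), ([0.54, -0.038, 0.072], 0.52)]
chip1 [([0.542, 0.04, 0.074], 0.71), ([0.54, -0.038, 0.072], 0.52)]
chip2 [([0.542, 0.04, 0.074], 0.71), ([0.54, -0.038, 0.072], 0.52)]
chip3 [([0.542, 0.04, 0.074], 0.71), ([0.54, -0.038, 0.072], 0.52)]
holder_a [([0.546, -0.472, 0.003], 0.94), ([0.758, -0.206, -0.0], 0.86)]
flask []
pot [([0.659, 0.396, -0.003], 0.67)]
driver [([0.568, 0.464, -0.001], 0.66)]
beaker [([0.694, -0.4, 0.003], 0.68)]
roll [([0.425, -0.449, 0.002], 0.58)]
```

View pics/top0.png

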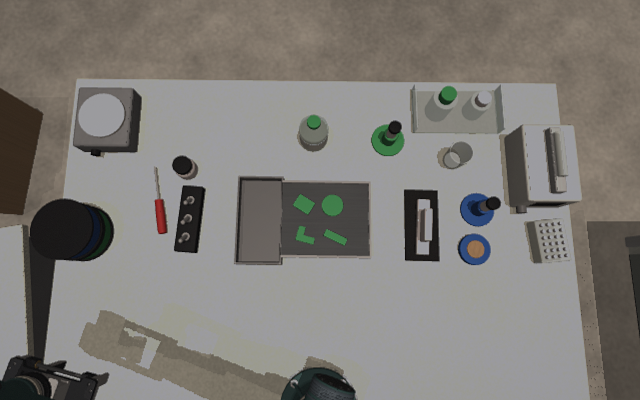

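View pics/side0.png

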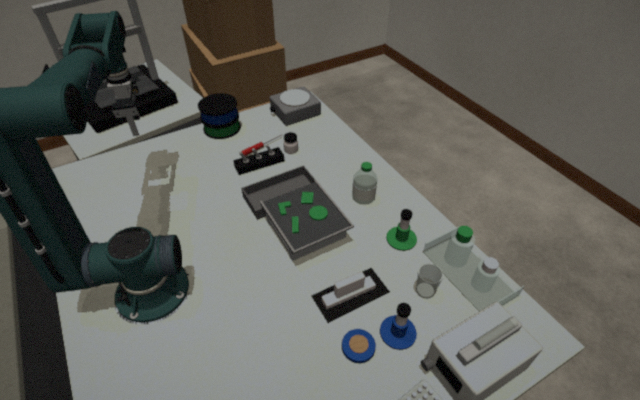

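The top view shows the bed at (238–370, 178–263), with the tray on its left (+y). The bank is at (175–205, 186–252) with three toggles, and the scraper on its mat at (405–438, 190–260). The side view agrees. I'll measure the yaws and look closer at the toggles.

```bash
cat > h.py <<'E'
import numpy as np,cv2
from bench import robot,cams,models
def K(s):
    f=s["pixels"].shape[0]/2/np.tan(np.radians(s["fov_y"])/2); return f
def proj(s,X):
    c=np.asarray(X,float)@np.array(s["R"]).T+np.array(s["t"]); f=K(s)
    return np.stack([f*c[...,0]/c[...,2]+s["cx"],f*c[...,1]/c[...,2]+s["cy"]],-1)
def ray(s,uv,z):
    uv=np.atleast_2d(uv).astype(float); f=K(s); R=np.array(s["R"]);C=-R.T@np.array(s["t"])
    d=np.stack([(uv[:,0]-s["cx"])/f,(uv[:,1]-s["cy"])/f,np.ones(len(uv))],1)@R
    return C+d*((z-C[2])/d[:,2])[:,None]
def rect(s,mask,z):
    m=mask.astype(np.uint8); n,l,st,_=cv2.connectedComponentsWithStats(m)
    k=1+np.argmax(st[1:,4]); c=max(cv2.findContours((l==k).astype(np.uint8),0,1)[0],key=cv2.contourArea)[:,0]
    w=ray(s,c,z)[:,:2]; return cv2.minAreaRect((w*1000).astype(np.float32))
def tri(s1,u1,s2,u2):
    A=[]
    for s,u in((s1,u1),(s2,u2)):
        f=K(s);P=np.hstack([np.array(s["R"]),np.array(s["t"])[:,None]])
        a=(u[0]-s["cx"])/f;b=(u[1]-s["cy"])/f; A+= [a*P[2]-P[0],b*P[2]-P[1]]
    A=np.array(A); return np.linalg.lstsq(A[:,:3],-A[:,3],rcond=None)[0]
E
python3 - <<'E'
from h import *
s=cams.snapshot("top"); p=s["pixels"]; g=p.max(2)
print("cxcy",s["cx"],s["cy"])
def sub(x0,x1,y0,y1,th):
    m=np.zeros(g.shape,bool); m[y0:y1,x0:x1]=g[y0:y1,x0:x1]<th; return m
print("bank",rect(s,sub(170,212,180,258,60),.03))
print("mat",rect(s,sub(398,446,183,268,60),.004))
print("bed",rect(s,sub(230,378,172,270,150),.07))
m=np.zeros(g.shape,bool); m[195:258,412:436]=g[195:258,412:436]>110
print("scr",rect(s,m,.022))
a=cv2.resize(p[180:260,165:215],None,fx=7,fy=7,interpolation=2); b=cv2.resize(p[183:268,395:447],None,fx=6.59,fy=6.59,interpolation=2)[:560]
cv2.imwrite("pics/c1.png",np.hstack([a,b])[...,::-1])
E
```

```text
cxcy 320.3115217974527 195.78081368141062
bank ((511.1533203125, 368.24737548828125), (65.48873901367188, 188.2534637451172), 85.94802856445312)
mat ((499.1348876953125, -299.7143859863281), (98.5025863647461, 206.9041290283203), 88.65148162841797)
bed ((501.5278625488281, 45.14106750488281), (372.6877136230469, 250.07260131835938), 88.85028076171875)
scr ((493.2122802734375, -305.29583740234375), (42.70581817626953, 158.78810119628906), 85.82015228271484)
```

View pics/c1.png

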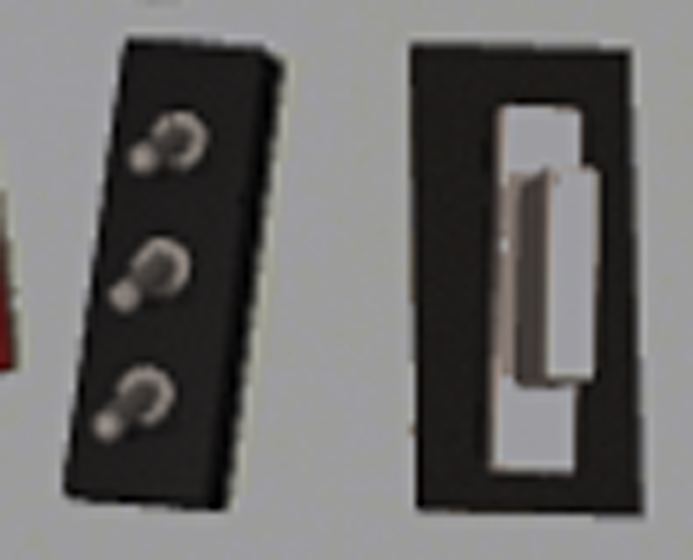

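The bats lean toward image-down, so toward world −x, which means bank +x is about world +x. I'll move near the bank and measure with the wrist camera.

```bash
cat >> h.py <<'E'
def rows(T,base=None):
    """world targets (x,y,z,yaw) -> tool-shift rows from commanded base pose (x,y,z,yaw)"""
    o=robot.get_obs()
    if base is None: base=[*o["tool_pos"],o["ee_rot"][2]]
    y=base[3];c,s=np.cos(y),np.sin(y)
    for t in T:
        d=np.array(t[:3])-base[:3]; a=(t[3]-y+np.pi)%(2*np.pi)-np.pi
        print(t,"->",np.round([1000*(c*d[0]+s*d[1]),1000*(s*d[0]-c*d[1]),-1000*d[2]],1),round(-np.degrees(a),2))
E
python3 - <<'E'
from h import *
rows([(0.39,0.377,0.2,np.pi-.07)],[.139,.532,.206,2.886])
E
```

```text
(0.39, 0.377, 0.2, 3.0715926535897933) -> [-282.   -86.5    6. ] -10.63
```

Emit:
{"op": "step_arm", "data": {"series": [[-1,-60,-18,6,-2.5],[-1,-115,-35,6,-5],[-1,-170,-52,6,-7.5],[-1,-226,-70,6,-10.6],[-1,-282,-86.5,6,-10.6],[-1,-282,-86.5,6,-10.6],[-1,-282,-86.5,6,-10.6]]}}

```text
time: 2.72
tool_pos: [0.3899, 0.3772, 0.1994]
ee_rot: [3.141, -0.001, 3.07]
wrist_force: [0.5, 1.0, -0.3]
width: 0.0275
```

```bash
python3 - <<'E'
from h import *
o=robot.get_obs(); print({k:np.round(o[k],4).tolist() for k in ("time","tool_pos","ee_rot","wrist_force","width")})
s=cams.snapshot("wrist"); cv2.imwrite("pics/w1.png",s["pixels"][...,::-1]); np.save("w1.npy",s,allow_pickle=True)
print(s["fov_y"],np.round(s["R"],3).tolist(),np.round(s["t"],3).tolist(), s["cx"],s["cy"])
for l in ("bank","bank_mid"): print(models.pinpoint(s,l)[:2])
for X in ([-.052,0,.035],[0,0,.035],[.052,0,.035],[-.095,.03,.035],[.095,.03,.035],[.095,-.03,.035],[-.095,-.03,.035]):
    c,n=np.cos(-.07),np.sin(-.07); print(X,proj(s,[.512+c*X[0]-n*X[1],.368+n*X[0]+c*X[1],X[2]]).round())
E
```

```text
{'time': 2.725, 'tool_pos': [0.3899, 0.3772, 0.1994], 'ee_rot': [3.1412, -0.0007, 3.0702], 'wrist_force': [0.4988, 1.0, -0.3399], 'width': 0.0275}
63.5052151580585 [[0.071, 0.998, 0.0], [0.972, -0.069, 0.225], [0.225, -0.016, -0.974]] [-0.404, -0.375, 0.303] 320.06218032850484 195.93455564642537
[{'position': [0.5111, 0.3713, 0.0026], 'p': 0.6}]
[{'position': [0.5108, 0.3701, 0.0363], 'p': 0.88}]
[-0.052, 0, 0.035] [319. 244.]
[0, 0, 0.035] [319. 286.]
[0.052, 0, 0.035] [320. 325.]
[-0.095, 0.03, 0.035] [347. 207.]
[0.095, 0.03, 0.035] [344. 356.]
[0.095, -0.03, 0.035] [295. 356.]
[-0.095, -0.03, 0.035] [292. 207.]
```

View pics/w1.png

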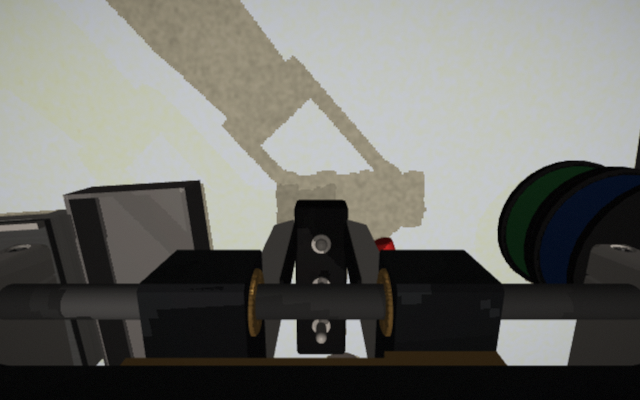

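The wrist view shows the bank at columns 296–346, rows 201–352, aligned with the tool. That puts the bank yaw at about −0.07 and its centre at (0.512, 0.370). Next I drag the toggles over.

Emit:
{"op": "step_arm", "data": {"series": [[-1,-8,1.5,50,0],[-1,-10,1.5,100,0],[-1,-14,1.5,126,0],[-1,-14,1.5,126,0],[-1,-30,1.5,126,0],[-1,-45,1.5,126,0],[-1,-60,1.5,126,0],[-1,-75,1.5,126,0],[-1,-90,1.5,126,0],[-1,-105,1.5,126,0],[-1,-120,1.5,126,0],[-1,-135,1.5,126,0],[-1,-150,1.5,126,0],[-1,-165,1.5,126,0],[-1,-180,1.5,126,0],[-1,-195,1.5,126,0],[-1,-210,1.5,126,0],[-1,-227,1.5,126,0],[-1,-227,1.5,126,0],[-1,-227,1.5,90,0]]}}

```text
time: 5.38
tool_pos: [0.6147, 0.3614, 0.105]
ee_rot: [-3.137, -0.007, 3.071]
wrist_force: [0.6, -0.5, -0.3]
width: 0.0006
```

Emit:
{"op": "step_arm", "data": {"series": [[-1,0,0,-50,0],[-1,0,-10,-110,0],[0,0,-50,-160,0],[0,0,-100,-180,0],[0,1,-150,-180,0],[0,1,-200,-180,0],[0,1,-250,-180,0],[0,2,-300,-180,0],[0,2,-350,-180,0],[0,3,-381,-180,0],[0,3,-381,-180,0],[0,3,-381,-180,0]]}}

```text
time: 6.88
tool_pos: [0.5867, -0.0165, 0.2897]
ee_rot: [3.141, 0.001, 3.071]
wrist_force: [0.4, 0.7, 0.0]
width: 0.0469
```

```bash
python3 - <<'E'
from h import *
o=robot.get_obs(); print({k:np.round(o[k],4).tolist() for k in ("time","tool_pos","ee_rot","joint_positions","wrist_force","width")})
s=cams.snapshot("wrist"); cv2.imwrite("pics/w2.png",s["pixels"][...,::-1]); np.save("w2.npy",s,allow_pickle=True)
for l in ("bed","bed_nominal","bed_tray","chip0"): print(l,[(np.round(d["position"],4).tolist(),round(d["p"],2)) for d in models.pinpoint(s,l)[:4]])
c,n=np.cos(-.02),np.sin(-.02)
for X in ([-.1,-.12,.075],[-.1,.12,.075],[-.125,.25,.045],[-.125,.12,.045],[.1,-.12,.075]):
    print(X,proj(s,[.504+c*X[0]-n*X[1],-.017+n*X[0]+c*X[1],X[2]]).round())
a=cams.snapshot("top"); b=cv2.resize(a["pixels"][170:265,160:300],None,fx=5,fy=5,interpolation=2)
cv2.imwrite("pics/t2.png",np.vstack([cv2.resize(s["pixels"],(700,437))[:270],b[:330]])[...,::-1])
E
```

```text
{'time': 6.875, 'tool_pos': [0.5867, -0.0165, 0.2897], 'ee_rot': [3.1409, 0.0006, 3.0714], 'joint_positions': [-0.1252, 0.1705, 1.1127, 0.0007, 1.8578, -1.6256], 'wrist_force': [0.4076, 0.6929, 0.0491], 'width': 0.0469}
bed [([0.5025, -0.0185, 0.001], 0.57), ([0.5032, -0.0185, 0.0718], 0.38)]
bed_nominal [([0.5018, -0.0206, 0.0727], 0.61)]
bed_tray [([0.5079, 0.1681, 0.0042], 0.81)]
chip0 [([0.5442, -0.0345, 0.0732], 0.8), ([0.4586, 0.0308, 0.0761], 0.73), ([0.5424, 0.0417, 0.0777], 0.71), ([0.4535, -0.0454, 0.0761], 0.6)]
[-0.1, -0.12, 0.075] [202.  18.]
[-0.1, 0.12, 0.075] [418.   7.]
[-0.125, 0.25, 0.045] [522. -14.]
[-0.125, 0.12, 0.045] [411.  -8.]
[0.1, -0.12, 0.075] [223. 194.]
```

View pics/t2.png

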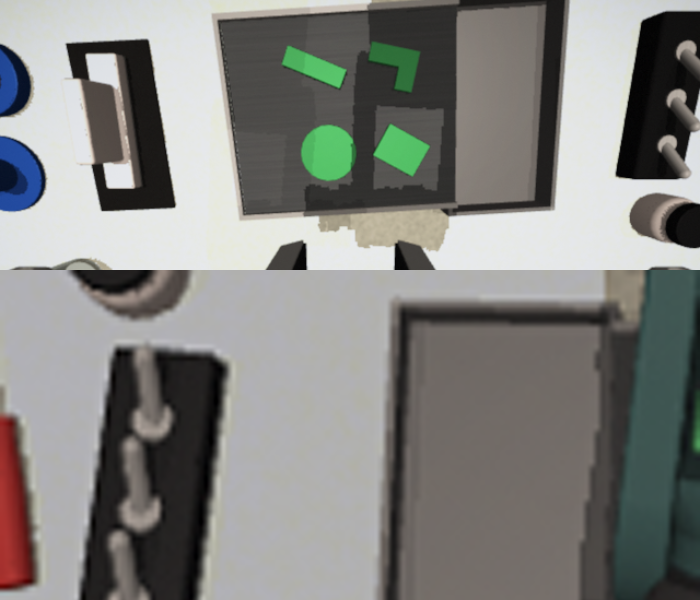

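All three bats now lean to +x (up in the lower crop). The upper part shows the plate with four chips: closed-end corners at about (199,16) and (219,197) unscaled, tray at the right. Next I compute the bed pose from these corners and move to look at the scraper.

```bash
python3 - <<'E'
from h import *
s=np.load("w2.npy",allow_pickle=True).item()
k=640/700
def L(a,b,z):
    P=ray(s,np.array([a,b])*k,z); d=P[1]-P[0]; return P[:,:2].round(4).tolist(),round(np.degrees(np.arctan2(d[1],d[0])),2)
print("closed end",L((218,18),(240,216),.078))
print("long side +x",L((240,217),(450,207),.078))
print("tray far",L((567,2),(553,208),.045))
print("open edge",L((457,15),(457,205),.075))
# edges from mask: green chips extents in bed coordinates
g=s["pixels"].astype(int); m=((g[...,1]>g[...,0]+40)&(g[...,1]>g[...,2]+30)).astype(np.uint8)
for c in cv2.findContours(m,0,1)[0]:
    if cv2.contourArea(c)>100:
        w=ray(s,c[:,0],.083); print("chip",w.min(0).round(3)[:2],w.max(0).round(3)[:2])
gr=s["pixels"].max(2)
for r in (40,80,120,160): 
    row=gr[r,180:260].astype(int); print(r,180+np.where(np.abs(np.diff(row))>35)[0])
base=[.587,-.0165,.290,3.0714]
rows([(.555,-.30,.25,np.pi-.05)],base)
E
```

```text
closed end ([[0.4005, -0.1367], [0.6057, -0.1433]], np.float64(-1.84))
long side +x ([[0.6069, -0.1435], [0.6119, 0.0955]], np.float64(88.8))
tray far ([[0.4009, 0.2323], [0.6296, 0.231]], np.float64(-0.34))
open edge ([[0.4136, 0.1045], [0.6108, 0.1043]], np.float64(-0.06))
chip [ 0.786 -0.   ] [0.831 0.044]
chip [ 0.512 -0.067] [ 0.572 -0.007]
chip [0.516 0.011] [0.573 0.072]
chip [ 0.432 -0.076] [ 0.476 -0.012]
chip [0.434 0.012] [0.485 0.064]
40 [200 201]
80 [206 209]
120 [211 212]
160 [216 217]
(0.555, -0.3, 0.25, 3.0915926535897933) -> [  12. -285.   40.] -1.16
```

Emit:
{"op": "step_arm", "data": {"series": [[0.5,2,-50,5,0],[0.5,4,-100,10,0],[0.5,6,-150,20,-0.5],[0.5,8,-200,30,-1],[0.5,10,-245,40,-1],[0.5,12,-285,40,-1],[0.5,12,-285,40,-1],[0.5,12,-285,40,-1]]}}

```text
time: 8.18
tool_pos: [0.5549, -0.3, 0.2494]
ee_rot: [3.141, 0.0, 3.089]
wrist_force: [0.2, -0.2, 0.2]
width: 0.0704
```

```bash
python3 - <<'E'
from h import *
o=robot.get_obs(); print({k:np.round(o[k],4).tolist() for k in ("time","tool_pos","ee_rot","joint_positions","wrist_force","width")})
s=cams.snapshot("wrist"); cv2.imwrite("pics/w3.png",s["pixels"][...,::-1]); np.save("w3.npy",s,allow_pickle=True)
for l in ("scraper","mat"): print(l,[(np.round(d["position"],4).tolist(),round(d["p"],2)) for d in models.pinpoint(s,l)[:4]])
cv2.imwrite("pics/w3b.png",cv2.resize(s["pixels"][0:260,160:480],None,fx=2.3,fy=2.3,interpolation=2)[...,::-1])
E
```

```text
{'time': 8.175, 'tool_pos': [0.5549, -0.3, 0.2494], 'ee_rot': [3.1408, 0.0001, 3.0889], 'joint_positions': [-0.5859, 0.2675, 1.0761, 0.0008, 1.7982, -2.1038], 'wrist_force': [0.1786, -0.1685, 0.1546], 'width': 0.0704}
scraper [([0.4927, -0.298, 0.0052], 0.57)]
mat []
```

View pics/w3b.png

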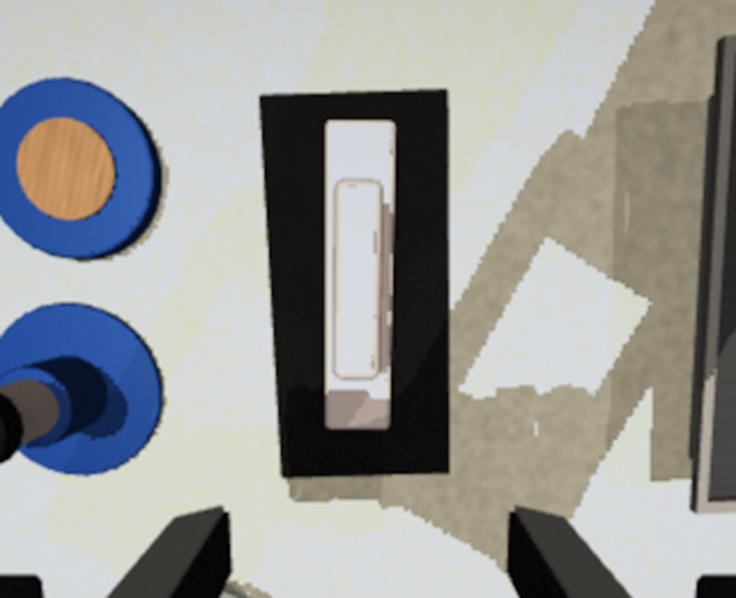

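The view shows the scraper standing on the mat. The rib's top is at crop (334–382, 180–379), and the mat corners are at (260,96), (447,90), (449,472) and (283,476). I'll compute poses and check the rib height by triangulating with the top view.

```bash
python3 - <<'E'
from h import *
s=np.load("w3.npy",allow_pickle=True).item()
f=lambda P:np.array(P,float)/2.3+[160,0]
for n,P,z in (("rib",[(336,180),(382,181),(380,379),(334,378)],.080),("block",[(326,120),(396,121),(390,429),(326,429)],.026),("mat",[(260,96),(447,90),(449,472),(283,476)],.004)):
    w=ray(s,f(P),z)[:,:2]; a=(w[3]+w[2]-w[0]-w[1]); print(n,w.mean(0).round(4),"yaw",np.degrees(np.arctan2(a[1],a[0])).round(2),"len",np.linalg.norm(a/2).round(4),"wid",np.linalg.norm((w[1]+w[2]-w[0]-w[3])/2).round(4))
t=cams.snapshot("top")
g=lambda p:((np.array(p)-[350,0])/6.59+[395,183])
for a,b in (((336,180),(595,380)),((382,181),(548,380)),((380,379),(552,170)),((334,378),(598,170))): print(tri(s,f(a),t,g(b)).round(4))
E
```

```text
rib [ 0.4913 -0.3011] yaw -3.76 len 0.0886 wid 0.0211
block [ 0.4913 -0.301 ] yaw -3.71 len 0.159 wid 0.0354
mat [ 0.4982 -0.3013] yaw -1.2 len 0.2085 wid 0.0987
[ 0.4462 -0.3086  0.0804]
[ 0.4469 -0.2887  0.08  ]
[ 0.5343 -0.2933  0.0859]
[ 0.5347 -0.315   0.0779]
```

```bash
python3 - <<'E'
from h import *
rows([(.4913,-.301,.12,3.0762),(.4913,-.301,.035,3.0762)])
E
```

```text
(0.4913, -0.301, 0.12, 3.0762) -> [ 63.6  -4.8 130. ] 0.8
(0.4913, -0.301, 0.035, 3.0762) -> [ 63.6  -4.8 215. ] 0.8
```

Emit:
{"op": "step_arm", "data": {"series": [[0.4,32,-2,60,0.8],[0.4,63.6,-4.3,110,0.8],[0.4,63.6,-4.3,150,0.8],[0.4,63.6,-4.3,190,0.8],[0.4,63.6,-4.3,205,0.8],[0.4,63.6,-4.3,215,0.8],[0.4,63.6,-4.3,215,0.8]]}}

```text
time: 9.25
tool_pos: [0.4915, -0.3018, 0.0352]
ee_rot: [-3.141, 0.001, 3.075]
wrist_force: [0.9, 0.4, -0.5]
width: 0.0657
```

Emit:
{"op": "step_arm", "data": {"series": [[-0.2,0,0,0,0],[-0.4,0,0,0,0],[-1,0,0,0,0],[-1,0,0,0,0],[-1,0,0,0,0],[-1,0,0,0,0],[-1,0,0,0,0],[-1,0,0,0,0]]}}

```text
time: 10.25
tool_pos: [0.4909, -0.3018, 0.0345]
ee_rot: [-3.141, 0.0, 3.074]
wrist_force: [0.0, -0.1, 0.4]
width: 0.0218
```

Emit:
{"op": "step_arm", "data": {"series": [[-1,0,0,-15,0],[-1,0,0,-45,0],[-1,0,0,-85,0],[-1,0,20,-115,0],[-1,1,60,-115,-1],[-1,1,100,-115,-2],[-1,2,140,-115,-2.7],[-1,2,175,-115,-2.7],[-1,2,192.6,-115,-2.7],[-1,2,192.6,-115,-2.7],[-1,2,192.6,-115,-2.7],[-1,2,192.6,-115,-2.7]]}}

```text
time: 11.75
tool_pos: [0.5018, -0.1105, 0.1494]
ee_rot: [-3.141, -0.0, 3.12]
wrist_force: [-0.5, -0.1, -2.4]
width: 0.022
```

```bash
python3 - <<'E'
from h import *
o=robot.get_obs(); print({k:np.round(o[k],4).tolist() for k in ("time","tool_pos","ee_rot","wrist_force","wrist_torque","width")})
s=cams.snapshot("wrist"); t=cams.snapshot("top")
a=cv2.resize(s["pixels"],(700,437)); b=cv2.resize(t["pixels"][165:275,225:385],None,fx=4.3,fy=4.3,interpolation=2)
b=cv2.copyMakeBorder(b[:160] if 0 else b,0,0,0,700-b.shape[1],0)
np.save("w4.npy",s,allow_pickle=True)
cv2.imwrite("pics/p4.png",a[...,::-1])
E
```

```text
{'time': 11.75, 'tool_pos': [0.5018, -0.1105, 0.1494], 'ee_rot': [-3.1413, -0.0002, 3.1198], 'wrist_force': [-0.4911, -0.1154, -2.4475], 'wrist_torque': [0.0059, -0.0196, -0.0574], 'width': 0.022}
```

View pics/p4.png

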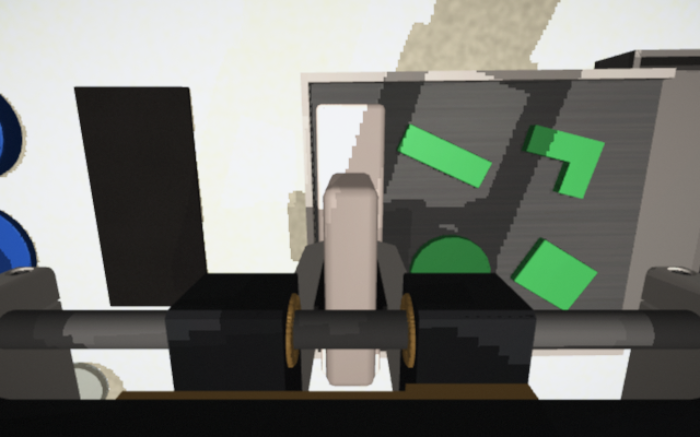

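The wrist view shows the held block at columns 317–384 just inside the closed-end lip (302–311). The strip is nearest, at column 400. I'll check the clearances.

```bash
python3 - <<'E'
from h import *
s=np.load("w4.npy",allow_pickle=True).item(); k=640/700
q=lambda u,v,z:ray(s,[u*k,v*k],z)[0,:2].round(4).tolist()
for z in (.075,.091): print("closed lip outer",q(302,77,z),q(305,240,z),"inner",q(311,90,z),"long lip -x outer",q(305,73,z),q(560,70,z),"inner",q(320,83,z))
for z in (.075,.083,.091): print("strip nearest",q(400,148,z))
print("block left edge",q(317,150,.141),"right",q(384,150,.141),"end",q(350,104,.141))
E
```

```text
closed lip outer [0.3992, -0.1408] [0.5146, -0.1446] inner [0.4076, -0.1351] long lip -x outer [0.3966, -0.1387] [0.3984, 0.0337] inner [0.4033, -0.1288]
closed lip outer [0.4015, -0.1388] [0.5097, -0.1423] inner [0.4095, -0.1335] long lip -x outer [0.3991, -0.1368] [0.4008, 0.0247] inner [0.4053, -0.1275]
strip nearest [0.448, -0.0738]
strip nearest [0.4476, -0.0749]
strip nearest [0.4472, -0.076]
block left edge [0.4451, -0.1266] right [0.4458, -0.0913] end [0.4223, -0.1087]
```

Clearances are fine: about 7 mm to the closed lip, 18 mm to each side lip and 16 mm to the strip. Now I lower until I feel the plate.

Emit:
{"op": "step_arm", "data": {"series": [[-1,0,0,15,0],[-1,0,0,28,0],[-1,0,0,33,0],[-1,0,0,34,0],[-1,0,0,34,0]]}}

```text
time: 12.48
tool_pos: [0.502, -0.1094, 0.1157]
ee_rot: [-3.142, 0.001, 3.122]
wrist_force: [0.8, -0.8, -2.3]
width: 0.0216
```

Emit:
{"op": "step_arm", "data": {"series": [[-1,0,0,1,0],[-1,0,0,2,0],[-1,0,0,2,0]]}}

```text
time: 12.85
tool_pos: [0.5018, -0.1093, 0.1135]
ee_rot: [3.142, 0.0, 3.121]
wrist_force: [0.8, 0.4, -3.4]
width: 0.0215
```

Emit:
{"op": "step_arm", "data": {"series": [[-1,0,0,1,0],[-1,0,0,2,0],[-1,0,0,2,0]]}}

```text
time: 13.22
tool_pos: [0.5017, -0.1093, 0.1113]
ee_rot: [3.141, -0.0, 3.121]
wrist_force: [-0.0, -1.0, -3.6]
width: 0.0222
```

Emit:
{"op": "step_arm", "data": {"series": [[-1,0,0,1,0],[-1,0,0,2,0],[-1,0,0,2,0]]}}

```text
time: 13.6
tool_pos: [0.5017, -0.1093, 0.1093]
ee_rot: [3.141, -0.0, 3.121]
wrist_force: [0.3, 0.4, -0.8]
width: 0.0216
```

Emit:
{"op": "step_arm", "data": {"series": [[-1,0,0,1,0],[-1,0,0,1,0],[-1,0,0,1,0]]}}

```text
time: 13.98
tool_pos: [0.5018, -0.1093, 0.1085]
ee_rot: [3.142, 0.0, 3.121]
wrist_force: [0.7, 0.4, -2.5]
width: 0.0218
```

Emit:
{"op": "step_arm", "data": {"series": [[-1,0,0,1,0],[-1,0,0,2,0],[-1,0,0,2,0]]}}

```text
time: 14.35
tool_pos: [0.5017, -0.1093, 0.1063]
ee_rot: [3.141, -0.0, 3.121]
wrist_force: [-0.7, 0.1, -1.5]
width: 0.0221
```

Emit:
{"op": "step_arm", "data": {"series": [[-1,0,0,1,0],[-1,0,0,2,0],[-1,0,0,2,0]]}}

```text
time: 14.72
tool_pos: [0.5019, -0.1094, 0.1053]
ee_rot: [-3.141, 0.001, 3.122]
wrist_force: [-1.7, 1.9, 3.4]
width: 0.0218
```

Emit:
{"op": "step_arm", "data": {"series": [[-1,0,0,0.5,0],[-1,0,0,1,0],[-1,0,0,1,0]]}}

```text
time: 15.1
tool_pos: [0.5019, -0.1094, 0.1044]
ee_rot: [-3.141, 0.001, 3.121]
wrist_force: [-1.9, 0.2, 6.2]
width: 0.022
```

Contact at about 9 N. I'll check the torque and the view, to be sure it is the plate and not a lip.

```bash
python3 - <<'E'
from h import *
o=robot.get_obs(); print({k:np.round(o[k],4).tolist() for k in ("time","tool_pos","ee_rot","wrist_force","wrist_torque","width")})
s=cams.snapshot("wrist"); t=cams.snapshot("side")
np.save("w5.npy",s,allow_pickle=True); np.save("s5.npy",t,allow_pickle=True)
a=cv2.resize(s["pixels"][40:300,250:450],None,fx=2.3,fy=2.3,interpolation=2); b=cv2.resize(t["pixels"][160:265,235:360],None,fx=2.7,fy=5.7,interpolation=2)[:598]
b=cv2.resize(t["pixels"][160:265,235:360],None,fx=2.7,fy=2.7,interpolation=2); b=cv2.copyMakeBorder(b,0,a.shape[0]-b.shape[0],0,0,0)
cv2.imwrite("pics/p5.png",np.hstack([a,b])[...,::-1]); print(a.shape,b.shape)
E
```

```text
{'time': 15.1, 'tool_pos': [0.5019, -0.1094, 0.1044], 'ee_rot': [-3.1414, 0.0008, 3.1215], 'wrist_force': [-1.9258, 0.1723, 6.1675], 'wrist_torque': [0.1732, 0.611, -0.001], 'width': 0.022}
(598, 460, 3) (598, 338, 3)
```

View pics/p5.png

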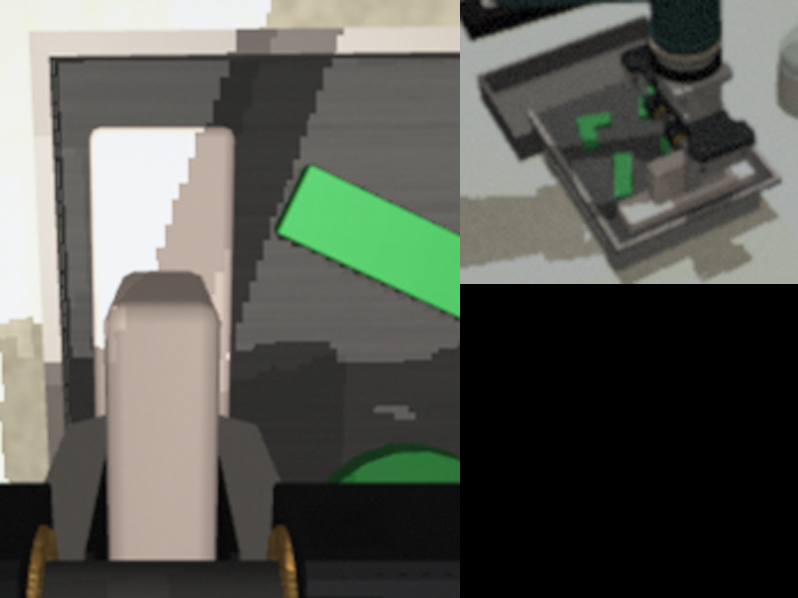

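The image shows the block's sole clear of all lips on the plate, with the strip ahead of it. I'll begin the stroke in short felt increments.

Emit:
{"op": "step_arm", "data": {"series": [[-1,0,3,0,0],[-1,0,6,0,0],[-1,0,9,0,0],[-1,0,12,0,0]]}}

```text
time: 15.7
tool_pos: [0.503, -0.0989, 0.1046]
ee_rot: [-3.138, 0.003, 3.121]
wrist_force: [-0.0, -3.2, 4.9]
width: 0.0217
```

Emit:
{"op": "step_arm", "data": {"series": [[-1,0,4,0.5,0],[-1,0,8,0.8,0],[-1,0,12,0.8,0],[-1,0,15,0.8,0]]}}

```text
time: 16.2
tool_pos: [0.5036, -0.0841, 0.1043]
ee_rot: [-3.137, 0.003, 3.121]
wrist_force: [-0.6, -3.7, 6.9]
width: 0.0219
```

Emit:
{"op": "step_arm", "data": {"series": [[-1,0,4,0,0],[-1,0,8,0,0],[-1,0,12,0,0],[-1,0,16,0,0],[-1,0,18,0,0]]}}

```text
time: 16.82
tool_pos: [0.504, -0.0661, 0.1042]
ee_rot: [-3.138, 0.003, 3.122]
wrist_force: [-0.4, -4.4, 7.5]
width: 0.022
```

Emit:
{"op": "step_arm", "data": {"series": [[-1,0.5,4,0,0],[-1,1,8,0,0],[-1,1,12,0,0],[-1,1,16,0,0],[-1,1,20,0,0]]}}

```text
time: 17.45
tool_pos: [0.5034, -0.046, 0.1042]
ee_rot: [-3.138, 0.004, 3.121]
wrist_force: [-0.3, -3.9, 6.5]
width: 0.0217
```

Emit:
{"op": "step_arm", "data": {"series": [[-1,0,4,0.2,0],[-1,0,8,0.2,0],[-1,0,12,0.2,0],[-1,0,16,0.2,0],[-1,0,20,0.2,0]]}}

```text
time: 18.08
tool_pos: [0.5039, -0.0261, 0.1041]
ee_rot: [-3.138, 0.004, 3.121]
wrist_force: [-0.1, -4.1, 6.5]
width: 0.022
```

```bash
python3 - <<'E'
from h import *
o=robot.get_obs(); print({k:np.round(o[k],4).tolist() for k in ("time","tool_pos","ee_rot","wrist_force","wrist_torque","width")})
s=cams.snapshot("wrist"); t=cams.snapshot("side"); np.save("s6.npy",t,allow_pickle=True)
a=cv2.resize(s["pixels"][20:300,200:480],None,fx=1.5,fy=1.5,interpolation=2); b=cv2.resize(t["pixels"][150:265,235:360],None,fx=3,fy=3,interpolation=2); b=cv2.copyMakeBorder(b,0,a.shape[0]-b.shape[0],0,0,0)
cv2.imwrite("pics/p6.png",np.hstack([a,b])[...,::-1])
E
```

```text
{'time': 18.075, 'tool_pos': [0.5039, -0.0261, 0.1041], 'ee_rot': [-3.1376, 0.0037, 3.1211], 'wrist_force': [-0.0693, -4.0846, 6.4972], 'wrist_torque': [-0.8898, 0.4148, 0.1754], 'width': 0.022}
```

View pics/p6.png

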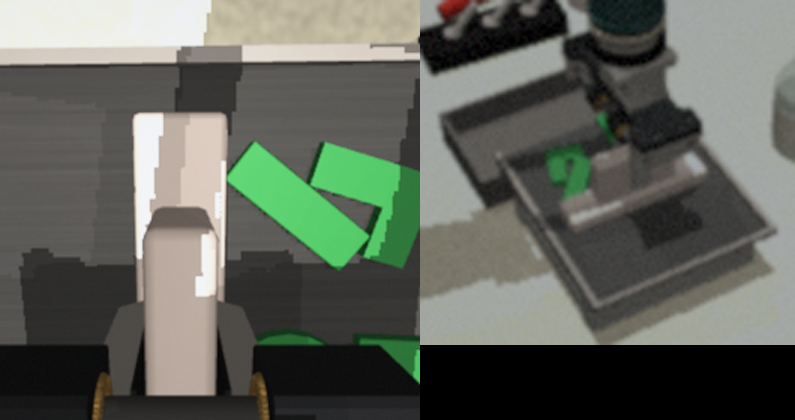

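The block is pushing the strip into the L-piece, the disc and rectangle are ahead on the other side, and nothing is under the sole. I continue.

Emit:
{"op": "step_arm", "data": {"series": [[-1,0,4,0.2,0],[-1,0,8,0.3,0],[-1,0,12,0.3,0],[-1,0,16,0.3,0],[-1,0,20,0.3,0]]}}

```text
time: 18.8
tool_pos: [0.5043, -0.0062, 0.1039]
ee_rot: [-3.138, 0.004, 3.121]
wrist_force: [-0.6, -4.4, 7.4]
width: 0.0219
```

Emit:
{"op": "step_arm", "data": {"series": [[-1,0,4,0,0],[-1,0,8,0,0],[-1,0,12,0,0],[-1,0,16,0,0],[-1,0,20,0,0]]}}

```text
time: 19.42
tool_pos: [0.5047, 0.014, 0.1038]
ee_rot: [-3.138, 0.004, 3.121]
wrist_force: [0.6, -4.6, 6.5]
width: 0.0218
```

Emit:
{"op": "step_arm", "data": {"series": [[-1,0,4,0.2,0],[-1,0,8,0.3,0],[-1,0,12,0.3,0],[-1,0,16,0.3,0],[-1,0,20,0.3,0]]}}

```text
time: 20.05
tool_pos: [0.5052, 0.034, 0.1037]
ee_rot: [-3.138, 0.004, 3.121]
wrist_force: [0.6, -5.2, 7.3]
width: 0.0215
```

Emit:
{"op": "step_arm", "data": {"series": [[-1,0,4,0.1,0],[-1,0,8,0.1,0],[-1,0,12,0.1,0],[-1,0,16,0.1,0],[-1,0,20,0.1,0]]}}

```text
time: 20.68
tool_pos: [0.5056, 0.054, 0.1036]
ee_rot: [-3.138, 0.004, 3.121]
wrist_force: [-0.2, -4.6, 8.8]
width: 0.0217
```

Emit:
{"op": "step_arm", "data": {"series": [[-1,0,4,0,0],[-1,0,8,-0.1,0],[-1,0,12,-0.1,0],[-1,0,16,-0.1,0],[-1,0,18,-0.1,0]]}}

```text
time: 21.3
tool_pos: [0.5059, 0.0722, 0.1036]
ee_rot: [-3.138, 0.004, 3.121]
wrist_force: [-0.4, -4.7, 8.3]
width: 0.0219
```

Emit:
{"op": "step_arm", "data": {"series": [[-1,0,4,0,0],[-1,0,8,0,0],[-1,0,12,0,0],[-1,0,14,0,0]]}}

```text
time: 21.8
tool_pos: [0.5062, 0.0863, 0.1036]
ee_rot: [-3.139, 0.004, 3.121]
wrist_force: [-0.1, -3.1, 8.3]
width: 0.0219
```

```bash
python3 - <<'E'
from h import *
o=robot.get_obs(); print({k:np.round(o[k],4).tolist() for k in ("time","tool_pos","ee_rot","wrist_force","wrist_torque","width")})
s=cams.snapshot("wrist"); t=cams.snapshot("side"); np.save("w7.npy",s,allow_pickle=True)
a=cv2.resize(s["pixels"][20:300,160:480],None,fx=1.4,fy=1.4,interpolation=2); b=cv2.resize(t["pixels"][150:265,235:360],None,fx=2.8,fy=2.8,interpolation=2); b=cv2.copyMakeBorder(b,0,a.shape[0]-b.shape[0],0,0,0)
cv2.imwrite("pics/p7.png",np.hstack([a,b])[...,::-1])
E
```

```text
{'time': 21.8, 'tool_pos': [0.5062, 0.0863, 0.1036], 'ee_rot': [-3.1388, 0.0038, 3.1213], 'wrist_force': [-0.122, -3.1056, 8.297], 'wrist_torque': [-0.8814, 0.4428, 0.1559], 'width': 0.0219}
```

View pics/p7.png

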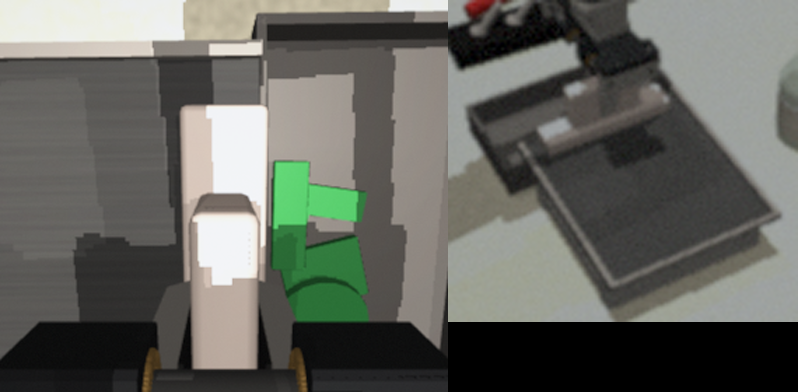

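The wrist crop shows the plate behind the block clear, and all four chips beyond the open edge over the tray. The strip lies parallel to the block at crop (273–308, 160–270). I advance a little further over the edge and then lift.

Emit:
{"op": "step_arm", "data": {"series": [[-1,0,3,0,0],[-1,0,6,0,0],[-1,0,9,0,0],[-1,0,9,0,0]]}}

```text
time: 22.4
tool_pos: [0.5063, 0.0955, 0.1036]
ee_rot: [-3.139, 0.004, 3.121]
wrist_force: [0.3, -3.1, 7.1]
width: 0.0218
```

Emit:
{"op": "step_arm", "data": {"series": [[-1,0,0,-5,0],[-1,0,0,-20,0],[-1,0,0,-50,0],[-1,0,-20,-80,0],[-1,0,-60,-80,0],[-1,0,-110,-80,0],[-1,0,-150,-80,0],[-1,0,-150,-80,0],[-1,0,-150,-80,0]]}}

```text
time: 23.52
tool_pos: [0.5018, -0.0526, 0.1817]
ee_rot: [3.14, -0.001, 3.121]
wrist_force: [-0.2, 0.3, -0.8]
width: 0.022
```

```bash
python3 - <<'E'
from h import *
o=robot.get_obs(); print({k:np.round(o[k],4).tolist() for k in ("time","tool_pos","ee_rot","joint_positions","wrist_force","width")})
s=cams.snapshot("wrist"); t=cams.snapshot("top"); sd=cams.snapshot("side"); np.save("w8.npy",s,allow_pickle=True)
for p in (t,sd):
  for c in ("chip0","scraper","mat"): print(c,[(np.round(d["position"],3).tolist(),round(d["p"],2)) for d in models.find_in(p,c)[:5]])
a=cv2.resize(s["pixels"][:300,200:640],None,fx=0.9,fy=0.9); b=cv2.resize(t["pixels"][170:270,230:300],None,fx=4,fy=4,interpolation=2)
c=cv2.resize(sd["pixels"][150:265,235:360],None,fx=1.6,fy=1.6)
H=600; W=a.shape[1]+b.shape[1]; im=np.zeros((H,W,3),np.uint8); im[:a.shape[0],:a.shape[1]]=a; im[:b.shape[0],a.shape[1]:]=b; im[300:300+c.shape[0],:c.shape[1]]=c
cv2.imwrite("pics/p8.png",im[...,::-1]); print(im.shape)
E
```

```text
{'time': 23.525, 'tool_pos': [0.5018, -0.0526, 0.1817], 'ee_rot': [3.1402, -0.0006, 3.1214], 'joint_positions': [-0.2178, -0.0078, 1.5161, 0.0013, 1.6341, -1.7683], 'wrist_force': [-0.1874, 0.3131, -0.8308], 'width': 0.022}
chip0 [([0.554, 0.147, 0.024], 0.85), ([0.519, 0.152, 0.012], 0.7), ([0.48, 0.125, 0.027], 0.48), ([0.429, -0.447, 0.021], 0.33)]
scraper [([0.454, -0.05, 0.175], 0.93), ([0.741, 0.021, 0.101], 0.42)]
mat [([0.497, -0.302, 0.005], 0.7)]
chip0 []
scraper [([0.476, -0.061, 0.172], 0.83)]
mat [([0.488, -0.307, 0.002], 0.77)]
(600, 676, 3)
```

View pics/p8.png

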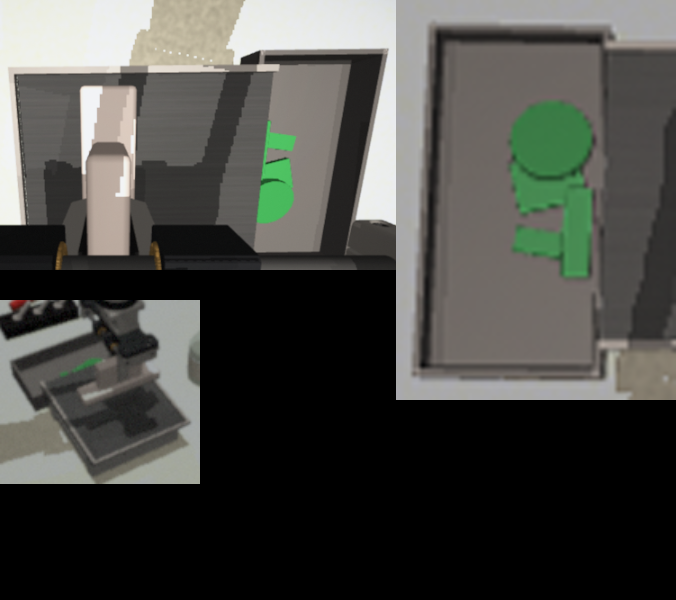

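The pictures show all four chips in the tray (disc on rectangle, strip on L-piece) and the plate empty. Now I return the scraper to its mat.

Emit:
{"op": "step_arm", "data": {"series": [[-1,0,-40,0,0],[-1,0,-90,0,0],[-1,0,-140,0,0],[-1,0,-190,0,0],[-1,0,-230,0,0],[-1,0,-248.4,30,0],[-1,0,-248.4,70,0],[-1,0,-248.4,110,0],[-1,0,-248.4,130,0],[-1,0,-248.4,140,0],[-1,0,-248.4,142,0],[-1,0,-248.4,142,0]]}}

```text
time: 25.48
tool_pos: [0.4976, -0.3022, 0.041]
ee_rot: [-3.14, 0.002, 3.122]
wrist_force: [-0.3, 0.5, -1.7]
width: 0.0219
```

Emit:
{"op": "step_arm", "data": {"series": [[-1,0,0,1,0],[-1,0,0,2,0],[-1,0,0,3,0],[-1,0,0,3,0]]}}

```text
time: 25.98
tool_pos: [0.4968, -0.3016, 0.0368]
ee_rot: [3.141, -0.0, 3.121]
wrist_force: [-0.5, 0.1, -2.0]
width: 0.0215
```

Emit:
{"op": "step_arm", "data": {"series": [[-1,0,0,0.7,0],[-1,0,0,1.5,0],[-1,0,0,1.5,0]]}}

```text
time: 26.35
tool_pos: [0.4968, -0.3016, 0.0352]
ee_rot: [3.141, -0.0, 3.121]
wrist_force: [0.1, -0.4, -1.6]
width: 0.0215
```

Emit:
{"op": "step_arm", "data": {"series": [[-1,0,0,0.5,0],[-1,0,0,1,0],[-1,0,0,1,0]]}}

```text
time: 26.72
tool_pos: [0.497, -0.3017, 0.0346]
ee_rot: [-3.142, 0.0, 3.121]
wrist_force: [-0.8, -0.2, -1.6]
width: 0.0216
```

Emit:
{"op": "step_arm", "data": {"series": [[-1,0,0,0.4,0],[-1,0,0,0.8,0],[-1,0,0,0.8,0]]}}

```text
time: 27.1
tool_pos: [0.497, -0.3018, 0.0345]
ee_rot: [-3.141, 0.0, 3.121]
wrist_force: [-2.3, 1.9, 5.3]
width: 0.0219
```

Firm contact at z = 34.5 mm, the same as at the grasp, so nothing slipped. I open the gripper and lift off.

Emit:
{"op": "step_arm", "data": {"series": [[-1,0,0,-0.6,0],[-0.4,0,0,-0.6,0],[-0.2,0,0,-0.6,0],[0.2,0,0,-0.6,0],[0.3,0,0,-0.6,0],[0.3,0,0,-0.6,0],[0.3,0,0,-0.6,0]]}}

```text
time: 27.98
tool_pos: [0.4969, -0.3017, 0.0342]
ee_rot: [3.142, 0.0, 3.121]
wrist_force: [0.1, 0.2, -0.2]
width: 0.061
```

Emit:
{"op": "step_arm", "data": {"series": [[0.3,0,0,-10,0],[0.3,0,0,-40,0],[0.3,0,0,-90,0],[0.3,0,0,-140,0],[0.3,0,0,-190,0],[0.3,-60,0,-215,0],[0.3,-60,0,-215,0],[0.3,-60,0,-215,0]]}}

```text
time: 28.98
tool_pos: [0.5565, -0.3027, 0.2486]
ee_rot: [3.141, -0.001, 3.122]
wrist_force: [-1.0, 0.6, -1.0]
width: 0.0613
```

```bash
python3 - <<'E'
from h import *
o=robot.get_obs(); print({k:np.round(o[k],4).tolist() for k in ("time","tool_pos","ee_rot","wrist_force","width","qvel")})
s=cams.snapshot("wrist"); t=cams.snapshot("top"); sd=cams.snapshot("side")
for p in (s,t,sd):
  for c in ("chip0","scraper","mat","holder_a","flask","pot","driver","beaker","roll"): print(c,[(np.round(d["position"],3).tolist(),round(d["p"],2)) for d in models.pinpoint(p,c)[:3]])
a=cv2.resize(s["pixels"][0:260,160:480],None,fx=1.1,fy=1.1); b=cv2.resize(t["pixels"][140:270,150:450],None,fx=2.2,fy=2.2,interpolation=2)
c=cv2.resize(sd["pixels"][130:370,220:460],None,fx=1.25,fy=1.25)
im=np.zeros((600,680,3),np.uint8); im[:a.shape[0],:a.shape[1]]=a; im[300:300+b.shape[0],:b.shape[1]]=b; im[:c.shape[0],360:360+c.shape[1]]=c
cv2.imwrite("pics/p9.png",im[...,::-1])
E
```

```text
{'time': 28.975, 'tool_pos': [0.5565, -0.3027, 0.2486], 'ee_rot': [3.1411, -0.0014, 3.1217], 'wrist_force': [-1.0095, 0.6458, -0.9839], 'width': 0.0613, 'qvel': [-0.0123, -0.0199, 0.0375, -0.0016, -0.0016, 0.0003]}
chip0 []
scraper [([0.496, -0.299, 0.002], 0.57)]
mat [([0.493, -0.302, -0.001], 0.86)]
holder_a [([0.542, -0.47, 0.001], 0.62)]
flask []
pot []
driver []
beaker [([0.691, -0.403, 0.003], 0.97)]
roll [([0.422, -0.446, -0.003], 0.77)]
chip0 [([0.558, 0.149, 0.022], 0.82), ([0.482, 0.125, 0.024], 0.73), ([0.524, 0.149, 0.014], 0.55)]
scraper [([0.496, -0.304, 0.004], 0.87), ([0.762, 0.015, -0.003], 0.59)]
mat [([0.499, -0.302, 0.001], 0.62), ([0.695, -0.4, 0.001], 0.39)]
holder_a [([0.545, -0.463, -0.006], 0.75), ([0.755, -0.208, 0.0], 0.72), ([0.51, 0.369, 0.033], 0.17)]
flask [([0.757, 0.018, -0.0], 0.63)]
pot [([0.659, 0.384, -0.0], 0.69)]
driver [([0.527, 0.146, 0.013], 0.72), ([0.569, 0.461, -0.002], 0.6)]
beaker [([0.508, -0.018, -0.0], 0.62), ([0.695, -0.4, 0.001], 0.57)]
roll [([0.554, 0.151, 0.021], 0.72), ([0.515, 0.369, 0.0], 0.55)]
chip0 [([0.546, 0.144, 0.018], 0.57)]
scraper [([0.494, -0.301, 0.005], 0.87)]
mat [([0.493, -0.301, -0.001], 0.64)]
holder_a [([0.756, -0.209, -0.002], 0.95), ([0.55, -0.472, 0.0], 0.58)]
flask [([0.759, 0.014, -0.002], 0.53), ([0.496, -0.3, -0.002], 0.39), ([0.423, -0.45, 0.006], 0.34)]
pot [([0.659, 0.395, -0.005], 0.38), ([0.497, -0.303, -0.0], 0.2)]
driver [([0.569, 0.464, 0.002], 0.53)]
beaker [([0.698, -0.402, 0.002], 0.64)]
roll [([0.423, -0.448, 0.002], 0.71)]
```

View pics/p9.png

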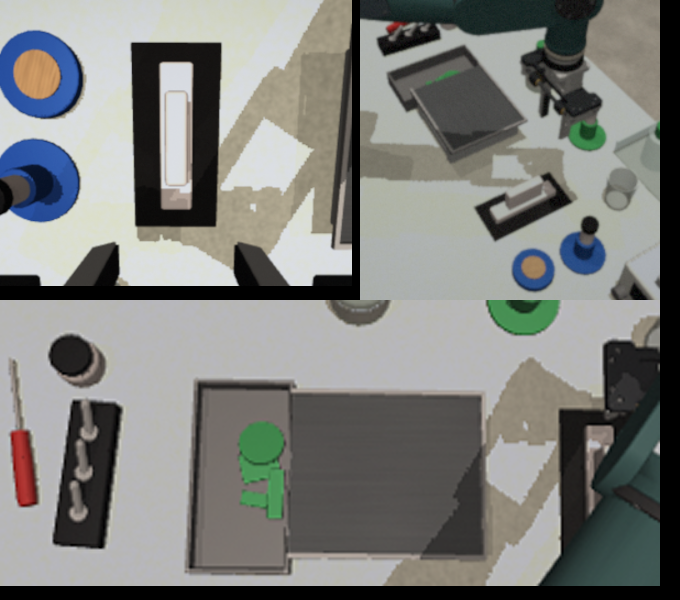

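The pictures show the scraper upright on its mat, all toggles leaning to +x, the plate bare, all four chips in the tray and the bystanders in place. Handing in.

```bash
python3 -c "
from bench import robot
print(robot.close_job())"
```

```text
the job is handed in; nothing more can be done
None
```

I did the job in the order asked and handed it in at about 29 s of the 72 s allowed.

- **Toggles:** I switched all three off with one drag of the closed fingers. The pictures afterwards show all three bats leaning to +x.
- **Sweep:** I set the scraper down by feel about 7 mm from the closed-end lip and pushed it past the open edge. The net sole force was about 7 to 11 N at every reading, but force is only reported at the end of each short move, so what happened in between is not recorded.
- **Chips:** All four offcuts are in the tray. The disc lies on the rectangle and the strip on the L-piece, and the plate is bare.
- **Scraper:** It stands upright in the middle of its mat, released. It touched down at the same height as it was picked up, so it did not slip in the grip.
- **Bench:** The bystanders the networks located are within about 1 cm of where they started, which is roughly the networks' own scatter.

**Checks that disagreed:**
- The plate felt almost level along the stroke, although a slope of up to 0.065 rad was possible. I checked at the start that the block was on the plate and not on a lip.
- In the last pictures the networks gave some wrong labels, such as a "driver" and a "roll" where the chips lie. They also found only three of the four chips, because the pieces overlap. The pictures themselves show all four.

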